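# Catch the nuts from the gated chute

### The job

Pick up the yellow pan by its black handle (not the grey pan full of scrap), hold it in the air under the mouth of the nut chute and raise it against the red lift bar, so that the gate opens and both brass nuts slide into the pan. Then set the pan down upright on the bench with both nuts in it, and let go.

Things in the scene. Friction and masses are not known exactly. Their poses are not given: they have to be found in the camera images.
- pan: Yellow open pan 120 (x) x 110 (y) x 40 mm high, walls and floor 3 mm, 0.12 kg. Origin: centre of underside, z up. Black handle along x on its -x wall, x -60 to -121 mm, 16 mm wide, z 22 to 48 mm; grip across y at x = -90, z = 36, firmly (50 N: nose-heavy). Its like, a grey pan of scrap rods, stands on the other side; the sides swap.
- chute: Fixed channel, green sides. Origin: bench level, below mid lip; +x uphill. Lip 155 mm up, climbs 38 deg. Red gate before the lip slides up 42 mm at most, 60 g, falls shut. It carries a red lift bar along y, 150 long, 8 square, at x = 4, underside 95 mm up when shut; lifting it 25 mm or more (33 is good) opens. Free below the bar for x < 40: bring the pan in level from -x, rim below 90 mm, then raise.
- nut1: Lower of two hexagonal brass nuts, 30 mm across flats, 16 thick, 60 g, origin at the centre of its underside. Lies in the channel against the gate. Once the gate is up the nuts slide out within 1.5 s and drop 0 to 70 mm ahead (chute -x) of the lip: a pan with its handle to the chute's -x and its centre at chute x = -35 mm, y = 0 catches them, its side walls lifting the bar.
- nut2: Upper nut, the same as the lower one and just uphill of it in the channel.
There are look-alikes about, which are no part of the job. Leave any blue look-alike of the nut2 alone.

How it is judged:
By the outcome, as a careful person would: the job done as asked, in the order asked, and still so for the second after the job is handed in, with the robot touching nothing.
It also fails if it takes over 64 s, if anything falls off the work surface, if the arm or the gripper's body presses on something with over 40 N, if the wrist force passes 120 N, or if a joint passes its speed limit or range.

### The arm

A 6-joint arm with a two-finger parallel gripper is mounted at the origin on the work surface. World frame = base frame: x ahead of the robot, y to its left, z up, the work surface at z = 0. Lengths are in m, angles in rad, forces in N, time in s.
With the tool pointing down it reaches from about 0.35 to 0.975 m from the base axis. Payload 4.9 kg.
Tool frame: the origin (TCP) lies at the very end of the fingers, on their centre line; the grasp point (between the pads) lies 19 mm behind it; z points along the fingers, y is the line along which they close (so a half turn about z gives the same grasp; the last joint's range is limited). The gripper opens to 85 mm and grips with 20 to 120 N. Pads are 22 mm wide; open, the fingers measure 114 mm over their backs; the gripper's body (76 mm by 85 mm) begins 54 mm behind the grasp point. The pads swing forward as they close: fully open they stand 13 mm farther back than shut.
Start: joints at [-1.236, 0.053, 1.613, -0, 1.476, -0.119], TCP at [0.274, -0.562, 0.191] pointing down, gripper open.
Joint ranges: [-3.01, 3.01], [-1.01, 2.22], [0.06, 2.58], [-1.02, 4.17], [0.09, 2.62], [-3.14, 3.14]. Speed limits (rad/s): [2.57, 2.57, 3.14, 3.14, 3.14, 3.14].

### API

Orientations are given as a unit quaternion [w, x, y, z].
In Python, from plant import manip gives the robot as it stands.
- The arm moves only by the tool play_rows, never from a script. Its argument "series" is a list that holds one entry, the list of rows, each a list of 7 numbers: the shift along the world's x, y, z in m, then the turn, a rotation vector about the world's x, y, z in degrees, then the opening, from 0 (shut) to 1 (fully open). In form: [[[dx, dy, dz, rx, ry, rz, grip], ...]]. A call has 1 to 10 rows; each row shifts and turns the commanded pose from where the row before left it; what a row does not reach is not made up. A row lasts 1/10 s, in which the tool goes at most 50 mm and 8.59 degrees, less where a joint would pass 70% of its speed; a pose out of reach is approached as far as the arm can. A call with a gripper value outside its range is refused whole. The fingers move at their own pace and stop on an object; the grip force is fixed at half the most. Time passes only in rows, so rows that do not move let the fingers close. It gives the time, the measured TCP pose, the force, the opening and the grip force at its end, in the units of the state.
- manip.state(): the state, without advancing time (a new reading comes with each control period).
- manip.grab_frame(name): name is "scene" or "top" or "wrist"; returns a dict with "frame" (384x512x3 uint8, blue, green, red), "mtx" (3x3 intrinsics, pixels), "R" (3x3) and "t" (3): a world point X has camera coordinates R X + t. Camera axes: x right, y down, z forward; pixel columns grow to the right and rows downward; lengths in m; the calibration is good to about 2 mm. The wrist camera is an equidistant fisheye: a pixel r from the principal point sees the ray r / f radians off the axis. A picture is of the moment at which its call begins. There is no depth.
- manip.job_done(): hands the job in; it is judged then, once.
The state is a dict: "time": time; "joint_pos": joint angles; "joint_vel": joint speeds; "joint_efforts": joint torques, N m; "tool_pos": TCP position; "tool_rot": TCP orientation; "contact_force": force on the tool from outside, world axes, zero at the start; "ft_torque": the same for the moment, N m; "gripper_width": opening from 0.0 (shut) to 1.0 (fully open); "grasp_force": force on a finger pad.
Only numpy, scipy, OpenCV 4.12 (cv2) and the standard library are available. Lean on these libraries where they do the work, as an engineer would, in place of code of your own. Each camera call takes 0.05 s, during which the arm holds its last target. There are 200 camera calls.

## Working session

There is one attempt and no reset: what is moved stays moved. The work goes in short steps, Python scripts to look and compute and a tool call to move; the robot and the scene stay as the last step left them, time stands still between calls to the robot, and variables do not carry over. Pictures are saved under pics/ and viewed, at most 10 in all, crops included, and the job is handed in when it is done.

Besides the shell and the picture viewer there is one more tool, called after ">>>" as name([rows], argument=value, ...), one row to a line, values as JSON. play_rows: Moves the arm, as the interface text tells. Its arguments: {"type":"object","properties":{"series":{"type":"array"}},"required":["series"]}

```bash
mkdir -p pics
python3 - <<'E'
from plant import manip
import cv2,pickle
d={}
for n in("scene","top"):
    f=manip.grab_frame(n); d[n]=f; cv2.imwrite(f"pics/{n}0.png",f["frame"]); print(n,f["mtx"].tolist(),f["R"].round(4).tolist(),f["t"].round(4).tolist())
pickle.dump(d,open("d0.pkl","wb"))
print(manip.state())
E
```

```text
scene [[432.4047727887894, 0.0, 247.39884859658852], [0.0, 432.4047727887894, 196.77857046715212], [0.0, 0.0, 1.0]] [[-0.0469, 0.9988, 0.0125], [0.8126, 0.0454, -0.5811], [-0.581, -0.0171, -0.8138]] [0.0184, -0.4098, 1.3456]
top [[409.3606299855782, 0.0, 252.86567850443234], [0.0, 409.3606299855782, 192.88665786945455], [0.0, 0.0, 1.0]] [[-0.0867, -0.9962, -0.0018], [-0.9679, 0.0847, -0.2366], [0.2358, -0.0188, -0.9716]] [0.0412, 0.6103, 0.8803]
{'time': 0.1, 'joint_pos': array([-1.23597428e+00,  5.33151228e-02,  1.61411752e+00,  1.04111159e-05,
        1.47600072e+00, -1.19004170e-01]), 'joint_vel': array([-1.51468904e-03, -8.93407705e-04, -2.24018495e-03, -5.87234750e-05,
        1.44937021e-03,  9.85647507e-04]), 'joint_efforts': array([ 5.91662338e-04, -3.94900811e+01, -3.71363211e+01, -2.16911690e-04,
        3.89507521e-03, -6.92554835e-06]), 'tool_pos': array([ 0.27380074, -0.56114525,  0.19019437]), 'tool_rot': array([-9.15557470e-04,  9.74365196e-01,  2.24970260e-01, -9.39700573e-05]), 'contact_force': array([-0.47726168, -0.99463438,  1.21745173]), 'ft_torque': array([-0.03449166,  0.005428  ,  0.00849677]), 'grasp_force': 0.0, 'gripper_width': 0.9965607614695108}
```

View pics/top0.png

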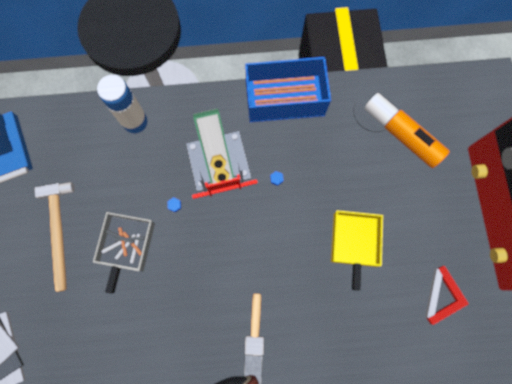

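View pics/scene0.png

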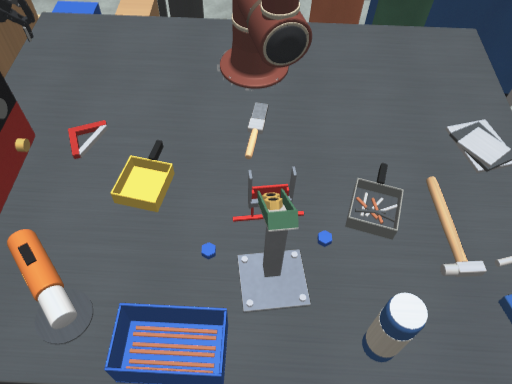

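The top view shows the yellow pan at about (358,239), with its handle pointing down to (357,285). The red bar runs from (193,196) to (257,182), the nuts are at (220,170), and the grey scrap pan is on the left. The scene view agrees: pan (143,183), bar (233,217) to (305,213).

```bash
cat > h.py <<'E'
import numpy as np,cv2
from scipy.optimize import minimize,least_squares
def proj(f,X):
    p=cv2.projectPoints(np.float64(X).reshape(-1,3),cv2.Rodrigues(np.array(f["R"]))[0],np.float64(f["t"]),np.float64(f["mtx"]),None)[0]; return p[:,0]
def place(x,y,a,P):
    c,s=np.cos(a),np.sin(a); P=np.float64(P); return np.c_[x+c*P[:,0]-s*P[:,1],y+s*P[:,0]+c*P[:,1],P[:,2]]
BOX=[(i,j,k) for i in(-.06,.06) for j in(-.055,.055) for k in(0,.04)]
def hsv(f): return cv2.cvtColor(f["frame"],cv2.COLOR_BGR2HSV)
def biggest(m):
    n,l,s,_=cv2.connectedComponentsWithStats(m); return l==1+np.argmax(s[1:,4])
def fitpan(fs,x0,z=0):
    ms=[biggest(cv2.inRange(hsv(f),(22,120,60),(34,255,255))*1) if 0 else biggest(cv2.inRange(hsv(f),(22,150,60),(34,255,255))) for f in fs]
    def cost(p):
        c=0
        for f,m in zip(fs,ms):
            q=proj(f,place(*p,np.array(BOX)+[0,0,z])); h=cv2.convexHull(np.float32(q))
            g=np.zeros(m.shape,np.uint8); cv2.fillConvexPoly(g,np.round(h*16).astype(int),1,shift=4)
            c+=(g.astype(bool)^m).sum()/m.sum()
        return c
    s=np.array(x0)+np.array([[0,0,0],[.02,0,0],[0,.02,0],[0,0,.15]])
    r=minimize(cost,x0,method="Nelder-Mead",options=dict(initial_simplex=s,xatol=1e-4,fatol=1e-4)); return r.x,r.fun
E
python3 - <<'E'
from h import *
import pickle
d=pickle.load(open("d0.pkl","rb")); fs=[d["top"],d["scene"]]
def ray(f,u,z):
    R,t=np.array(f["R"]),np.array(f["t"]); v=R.T@np.linalg.inv(f["mtx"])@[*u,1]; c=-R.T@t; return c+v*(z-c[2])/v[2]
p0=ray(fs[0],(358,239),.02); print(p0)
for k in([0],[1],[0,1]): print(k,fitpan([fs[i] for i in k],[p0[0],p0[1],0.]))
E0=[]
for f,(u,v,w,h) in zip(fs,[(185,172,80,30),(225,180,90,45)]):
    m=cv2.inRange(hsv(f),(0,150,70),(8,255,255))|cv2.inRange(hsv(f),(172,150,70),(180,255,255))
    ys,xs=np.nonzero(biggest(m[v:v+h,u:u+w])); a,b=xs.min(),xs.max()
    E0.append([(a+u,ys[xs==a].mean()+v),(b+u,ys[xs==b].mean()+v)]); print(E0[-1],[ray(f,e,.099).round(4) for e in E0[-1]])
# top: left=+y ; scene: left = -y
def res(p):
    P=place(*p[:3],[(.004,.075,.099),(.004,-.075,.099)])
    return np.r_[(proj(fs[0],P)-E0[0]).ravel(),(proj(fs[1],P[::-1])-E0[1]).ravel()]
r=least_squares(res,[p0[0]+.1,.1,0]); print("chute",r.x,np.degrees(r.x[2]),r.fun.round(1))
E
```

```text
[ 0.48924548 -0.25412464  0.02      ]
[0] (array([ 0.49116419, -0.25021451, -0.18452212]), np.float64(0.0705229793977813))
[1] (array([ 0.48856943, -0.24918025, -0.17270216]), np.float64(1.089795918367347))
[0, 1] (array([ 0.49086693, -0.25121661, -0.17386332]), np.float64(1.181147191047576))
[(np.int64(193), np.float64(196.0)), (np.int64(256), np.float64(181.5))] [array([0.6099, 0.124 , 0.099 ]), array([ 0.6313, -0.0209,  0.099 ])]
[(np.int64(252), np.float64(192.5)), (np.int64(288), np.float64(189.5))] [array([0.5627, 0.0167, 0.099 ]), array([0.5502, 0.0949, 0.099 ])]
chute [0.58737183 0.0528379  0.17042958] 9.764895647441671 [ -0.8  13.7   0.8  11.6 -18.3  15.   15.3  11.3]
```

Run:
```python
from h import *
import pickle
d=pickle.load(open("d0.pkl","rb")); fs=[d["top"],d["scene"]]
E0=[[(193,196),(256.5,181.8)],[(233,217.5),(304.5,213)]]
def res(p):
    P=place(*p[:3],[(.004,.075,.099),(.004,-.075,.099)])
    return np.r_[(proj(fs[0],P)-E0[0]).ravel(),(proj(fs[1],P[::-1])-E0[1]).ravel()]
r=least_squares(res,[.6,.05,0]); print("chute",r.x,np.degrees(r.x[2]),r.fun.round(1))
h=hsv(fs[1]); print(h[185,143],h[165,130],h[200,150])
m=cv2.inRange(h,(22,150,60),(34,255,255)); n,l,s,c=cv2.connectedComponentsWithStats(m); print(s[1:][s[1:,4]>50])
P=place(.4909,-.2505,-.18,BOX); print(proj(fs[1],P).round())
g=place(.4909,-.2505,-.18,[(-.09,0,.036)]); print("grip",g)
```

```text
chute [0.61598891 0.05233784 0.13409992] 7.683359619680635 [-1.4  0.1 -0.2  0.3 -0.7  0.3 -0.9  0. ]
[ 29 135 246] [ 23 156 131] [ 29 134 246]
[[ 111  156   62   55 1225]]
[[132. 165.]
 [129. 155.]
 [173. 173.]
 [171. 163.]
 [113. 203.]
 [109. 193.]
 [157. 212.]
 [154. 202.]]
grip [[ 0.40235407 -0.23438734  0.036     ]]
```

>>> play_rows([
  [[0.0128, 0.0327, -0.006, 0, 0, -3.63, 1], [0.0128, 0.0327, -0.006, 0, 0, -3.63, 1], [0.0128, 0.0327, -0.006, 0, 0, -3.63, 1], [0.0128, 0.0327, -0.006, 0, 0, -3.63, 1], [0.0128, 0.0327, -0.006, 0, 0, -3.63, 1], [0.0128, 0.0327, -0.006, 0, 0, -3.63, 1], [0.0128, 0.0327, -0.006, 0, 0, -3.63, 1], [0.0128, 0.0327, -0.006, 0, 0, -3.63, 1], [0.0128, 0.0327, -0.006, 0, 0, -3.63, 1], [0.0128, 0.0327, -0.006, 0, 0, -3.63, 1]],
])

```text
time: 1.1
tool_pos: [0.402, -0.2331, 0.1306]
tool_rot: [-0.0, 0.996, -0.091, -0.0]
contact_force: [0.3, -0.6, 0.9]
gripper_width: 0.999
grasp_force: 0.0
```

Run:
```python
from h import *
from plant import manip
import pickle
from scipy.spatial.transform import Rotation as Ro
s=manip.state(); q=s["tool_rot"]; M=Ro.from_quat(np.r_[q[1:],q[0]]).as_matrix()
print(s["time"],s["tool_pos"],"ydir",np.degrees(np.arctan2(M[1,1],M[0,1])),M[:,2])
f=manip.grab_frame("wrist"); cv2.imwrite("pics/w1.png",f["frame"]); pickle.dump(f,open("w1.pkl","wb"))
h=hsv(f); R,t,K=map(np.array,(f["R"],f["t"],f["mtx"]))
cv2.imwrite("pics/w1.png",f["frame"])
def fe(X):
    c=X@R.T+t; r=np.hypot(c[:,0],c[:,1]); th=np.arctan2(r,c[:,2]); return np.c_[K[0,2]+K[0,0]*th*c[:,0]/r,K[1,2]+K[1,1]*th*c[:,1]/r]
print(fe(place(.4909,-.2505,-.18,BOX)).round(), fe(place(.4909,-.2505,-.18,[(-.121,0,.048),(-.06,0,.048)])).round())
```

```text
1.1 [ 0.40199666 -0.23314794  0.1306394 ] ydir -100.46214744516604 [-3.48210954e-04  3.77256010e-04 -9.99999868e-01]
[[315. 144.]
 [323. 150.]
 [213. 144.]
 [206. 150.]
 [316.  33.]
 [324.  24.]
 [211.  33.]
 [204.  24.]] [[264. 214.]
 [264. 151.]]
```

View pics/w1.png

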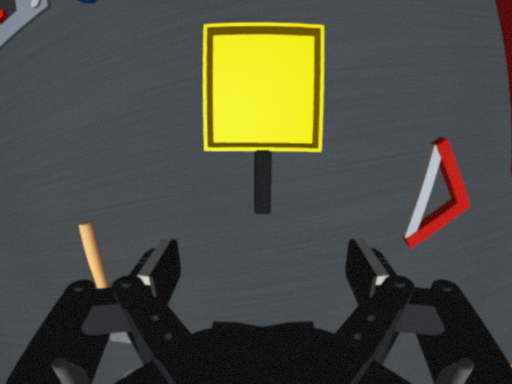

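The wrist view puts the pan rim at (203..325, 24..151) and the handle at (263,152..213). That is within 1–2 px of my prediction, so I can descend and grip.

>>> play_rows([
  [[0, -0.0003, -0.03, 0, 0, 0, 1], [0, -0.0003, -0.03, 0, 0, 0, 1], [0, -0.0003, -0.03, 0, 0, 0, 1], [0, 0, -0.015, 0, 0, 0, 1], [0, 0, -0.0085, 0, 0, 0, 1], [0, 0, 0, 0, 0, 0, 0], [0, 0, 0, 0, 0, 0, 0], [0, 0, 0, 0, 0, 0, 0], [0, 0, 0, 0, 0, 0, 0], [0, 0, 0, 0, 0, 0, 0]],
])

```text
time: 2.15
tool_pos: [0.4025, -0.2361, 0.0186]
tool_rot: [0.0, 0.996, -0.09, 0.001]
contact_force: [-0.3, 0.5, -0.2]
gripper_width: 0.141
grasp_force: 0.0
```

>>> play_rows([
  [[0, 0, 0, 0, 0, 0, 0], [0, 0, 0, 0, 0, 0, 0], [0, 0, 0, 0, 0, 0, 0], [0, 0, 0, 0, 0, 0, 0]],
])

```text
time: 2.55
tool_pos: [0.402, -0.2356, 0.0178]
tool_rot: [-0.0, 0.996, -0.09, -0.0]
contact_force: [-0.2, 0.4, -0.7]
gripper_width: 0.001
grasp_force: 0.0
```

Run:
```python
from h import *
from plant import manip
import pickle
w=manip.grab_frame("wrist");t=manip.grab_frame("top");s=manip.grab_frame("scene")
pickle.dump((w,t,s),open("a2.pkl","wb"))
a=cv2.resize(w["frame"],(400,300)); b=cv2.resize(t["frame"][180:330,270:470],(400,300)); c=cv2.resize(s["frame"][80:230,80:280],(400,300))
cv2.imwrite("pics/a2.png",np.vstack([np.hstack([a,b]),np.hstack([c,c*0])]))
st=manip.state(); print(st["gripper_width"],st["grasp_force"],st["tool_pos"])
```

```text
-0.00011755597742304189 0.0 [ 0.40196591 -0.23560692  0.01777401]
```

View pics/a2.png

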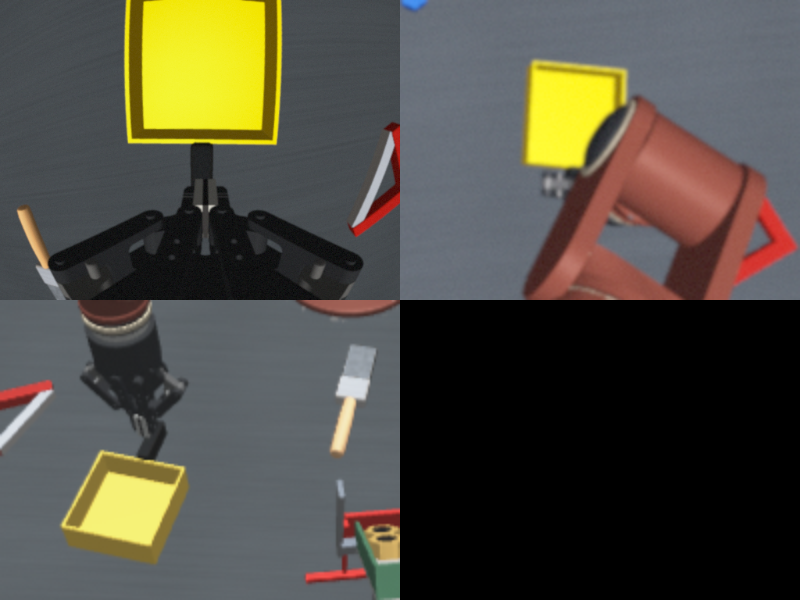

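The fingers closed empty: in the wrist crop the handle runs from (202,145) to about (202,185), right at the fingertips. I'll measure the pan again.

```bash
sed -i 's/ms=\[.*$/ms=[biggest(cv2.inRange(hsv(f),(20,90,60),(36,255,255))) for f in fs]/' h.py
python3 - <<'E'
from h import *
import pickle
d=pickle.load(open("d0.pkl","rb")); w,t,s=pickle.load(open("a2.pkl","rb"))
print("before scene",fitpan([d["scene"]],[.491,-.2505,-.18])); print("before top",fitpan([d["top"]],[.491,-.2505,-.18])); print("now scene",fitpan([s],[.5,-.2505,-.18]))
def fe(f,X):
    R,t,K=map(np.array,(f["R"],f["t"],f["mtx"])); c=X@R.T+t; r=np.hypot(c[:,0],c[:,1]); th=np.arctan2(r,c[:,2]); return np.c_[K[0,2]+K[0,0]*th*c[:,0]/r,K[1,2]+K[1,1]*th*c[:,1]/r]
R4=[(-.06,-.055,.04),(-.06,.055,.04),(-.06,0,.048),(-.121,0,.048)]
print(fe(w,place(.491,-.2505,-.18,R4))*400/512); print(fe(w,np.array([[.402,-.2356,.0178],[.402,-.2356,.0368]]))*400/512)
E
```

```text
before scene (array([ 0.48968174, -0.24843927, -0.17937068]), np.float64(0.03242594075260208))
before top (array([ 0.49149857, -0.25097818, -0.19573326]), np.float64(0.013079222720478326))
now scene (array([ 0.48905173, -0.24931   , -0.17923672]), np.float64(0.02923508209851822))
[[278.17480558 142.20269941]
 [130.079541   142.09615874]
 [203.98660345 144.99653904]
 [204.0598892  219.82247068]]
[[205.66105669 169.47658509]
 [205.72384053 178.66454288]]
```

Run:
```python
from h import *
import pickle
w,t,s=pickle.load(open("a2.pkl","rb"))
T=np.array([[.402,-.2356,.0178],[.402,-.2356,.0368],[.402,-.2356,.09]]); H=place(.4905,-.2500,-.18,[(-.06,0,.048),(-.121,0,.048)])
def ov(f,u,v):
    im=cv2.resize(f["frame"][v:v+75,u:u+100],(800,600),interpolation=cv2.INTER_CUBIC)
    for P,c in((T,(255,0,255)),(H,(255,255,0))):
        for p in (proj(f,P)-[u,v]+.5)*8: cv2.circle(im,tuple(int(x) for x in p),5,c,2)
    return im
cv2.imwrite("pics/a3.png",ov(s,110,110))
im=cv2.resize(w["frame"][160:340,180:350],None,fx=3,fy=3,interpolation=cv2.INTER_CUBIC); cv2.imwrite("pics/a4.png",im)
```

```text
(no output)
```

View pics/a3.png

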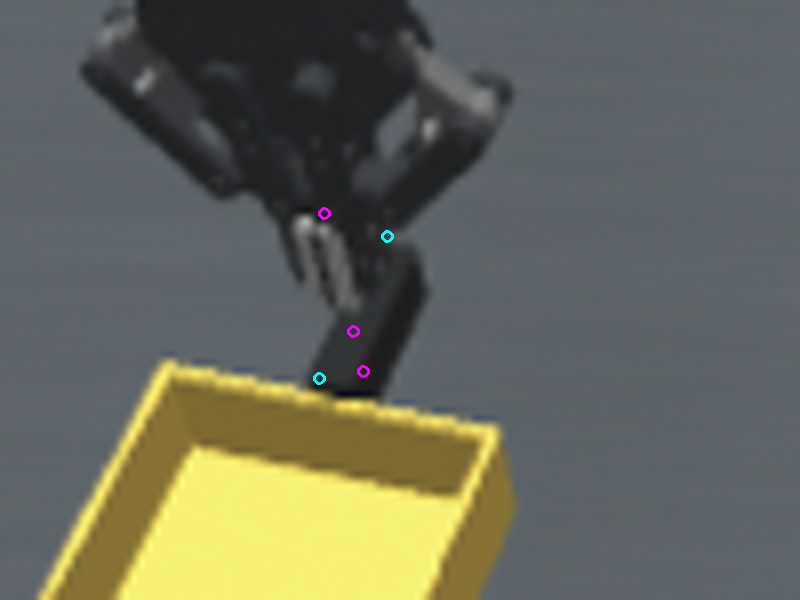

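View pics/a4.png

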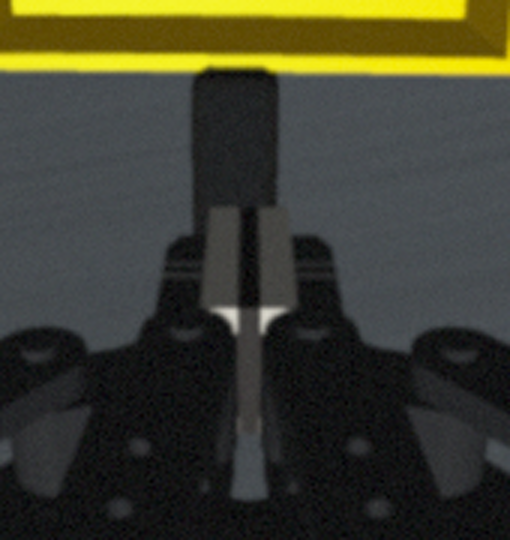

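Run:
```python
from h import *
import pickle
w,t,s=pickle.load(open("a2.pkl","rb"))
def ray(f,u,fish):
    R,t,K=map(np.array,(f["R"],f["t"],f["mtx"])); a=np.array([(u[0]-K[0,2])/K[0,0],(u[1]-K[1,2])/K[1,1]])
    if fish: th=np.hypot(*a); v=np.r_[a/th*np.sin(th),np.cos(th)]
    else: v=np.r_[a,1]
    v=R.T@v; return -R.T@t,v/np.linalg.norm(v)
c1,v1=ray(w,(263.3,229),1); c2,v2=ray(s,(153.2,148.6),0)
k=np.linalg.lstsq(np.c_[v1,-v2],c2-c1,rcond=None)[0]; print(c1,c1+k[0]*v1,c2+k[1]*v2)
```

```text
[ 0.4748341  -0.24824633  0.20083559] [ 0.40673459 -0.23640572  0.0478818 ] [ 0.40494333 -0.23444231  0.04883132]
```

Triangulating from both cameras puts the real fingertips at (0.405,-0.235,0.048), 30 mm above the reported TCP. They closed just above the handle. I'll reopen and go lower in checked steps.

>>> play_rows([
  [[0, 0.001, 0.01, 0, 0, 0, 1], [0, 0, 0, 0, 0, 0, 1], [0, 0, 0, 0, 0, 0, 1], [0, 0, 0, 0, 0, 0, 1], [0, 0, 0, 0, 0, 0, 1], [0, 0, 0, 0, 0, 0, 1], [0, 0, -0.01, 0, 0, 0, 1], [0, 0, -0.008, 0, 0, 0, 1], [0, 0, -0.005, 0, 0, 0, 1], [0, 0, 0, 0, 0, 0, 1]],
])

```text
time: 3.7
tool_pos: [0.401, -0.2338, 0.0032]
tool_rot: [-0.001, 0.996, -0.09, -0.001]
contact_force: [0.2, 0.4, 0.3]
gripper_width: 0.999
grasp_force: 0.0
```

Run:
```python
from h import *
from plant import manip
w=manip.grab_frame("wrist");s=manip.grab_frame("scene")
a=cv2.resize(w["frame"],(400,300)); c=cv2.resize(s["frame"][110:185,110:210],(400,300),interpolation=cv2.INTER_CUBIC)
cv2.imwrite("pics/a5.png",np.hstack([a,c])); print(manip.state()["contact_force"],manip.state()["tool_pos"])
```

```text
[-0.41861531  0.4939497  -0.72486417] [ 0.40180238 -0.23447981  0.00444859]
```

View pics/a5.png

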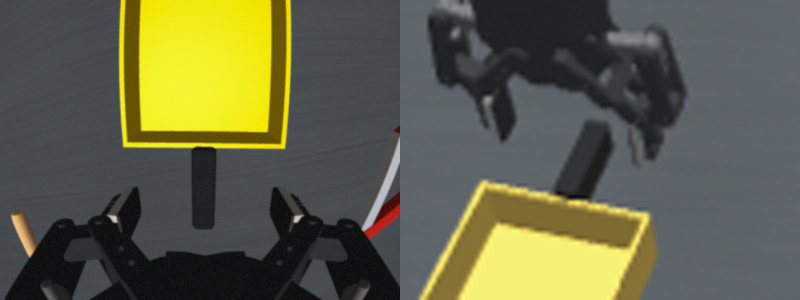

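The open fingers straddle the handle, which is centred at (203,190), with no contact. I'll go 16 mm lower and close.

>>> play_rows([
  [[0, 0, -0.008, 0, 0, 0, 1], [0, 0, -0.005, 0, 0, 0, 1], [0, 0, -0.003, 0, 0, 0, 1], [0, 0, 0, 0, 0, 0, 0], [0, 0, 0, 0, 0, 0, 0], [0, 0, 0, 0, 0, 0, 0], [0, 0, 0, 0, 0, 0, 0], [0, 0, 0, 0, 0, 0, 0], [0, 0, 0, 0, 0, 0, 0], [0, 0, 0, 0, 0, 0, 0]],
])

```text
time: 4.8
tool_pos: [0.4023, -0.2347, -0.0108]
tool_rot: [0.0, 0.996, -0.09, 0.0]
contact_force: [-1.4, 1.3, 2.9]
gripper_width: 0.17
grasp_force: 61.1
```

>>> play_rows([
  [[0, 0, 0, 0, 0, 0, 0], [0, 0, 0, 0, 0, 0, 0]],
])

```text
time: 5.0
tool_pos: [0.4022, -0.2347, -0.0108]
tool_rot: [0.0, 0.996, -0.09, 0.0]
contact_force: [-0.4, 1.9, 5.5]
gripper_width: 0.17
grasp_force: 61.3
```

>>> play_rows([
  [[0, 0, 0.004, 0, 0, 0, 0], [0, 0, 0.006, 0, 0, 0, 0], [0, 0, 0.01, 0, 0, 0, 0], [0, 0, 0.01, 0, 0, 0, 0], [0, 0, 0.005, 0, 0, 0, 0], [0, 0, 0, 0, 0, 0, 0]],
])

```text
time: 5.6
tool_pos: [0.4029, -0.2354, 0.0253]
tool_rot: [0.001, 0.996, -0.09, 0.001]
contact_force: [0.3, -0.3, -0.6]
gripper_width: 0.171
grasp_force: 60.6
```

>>> play_rows([
  [[-0.001, 0.015, 0, 0, 0, 1, 0], [-0.001, 0.03, 0, 0, 0, 2, 0], [-0.001, 0.03, 0, 0, 0, 2, 0], [-0.001, 0.03, 0, 0, 0, 2, 0], [-0.001, 0.03, 0, 0, 0, 2, 0], [-0.001, 0.03, 0, 0, 0, 2, 0], [-0.001, 0.03, 0, 0, 0, 2, 0], [-0.001, 0.03, 0, 0, 0, 2, 0], [-0.001, 0.02, 0, 0, 0, 2, 0], [0, 0.0115, 0, 0, 0, 1, 0]],
])

```text
time: 6.6
tool_pos: [0.3916, 0.0239, 0.023]
tool_rot: [-0.0, 0.998, 0.069, -0.001]
contact_force: [-0.6, -0.3, -0.8]
gripper_width: 0.168
grasp_force: 60.6
```

Run:
```python
from h import *
from plant import manip
import pickle
w=manip.grab_frame("wrist");s=manip.grab_frame("scene");t=manip.grab_frame("top");pickle.dump((w,t,s),open("a6.pkl","wb"))
st=manip.state(); print(st["time"],st["tool_pos"],st["contact_force"],st["gripper_width"])
for z in(.02,.025,.03,.035,.04): print(z,fitpan([s],[.482,.034,.134],z))
print(fitpan([t],[.482,.034,.134],.035))
a=cv2.resize(w["frame"],(400,300)); c=cv2.resize(s["frame"][90:255,150:370],(400,300)); b=cv2.resize(t["frame"][130:280,150:350],(400,300))
cv2.imwrite("pics/a6.png",np.vstack([np.hstack([a,c]),np.hstack([b,b*0])]))
```

```text
6.75 [0.39255016 0.02224263 0.023475  ] [ 0.40013125 -0.62867864 -1.00057119] 0.16729702699253132
0.02 (array([0.46787687, 0.03784174, 0.13968006]), np.float64(0.4326530612244898))
0.025 (array([0.47086131, 0.03775035, 0.13617309]), np.float64(0.441399416909621))
0.03 (array([0.47728049, 0.03782605, 0.14496946]), np.float64(0.4565597667638484))
0.035 (array([0.47575628, 0.03672793, 0.12153968]), np.float64(0.47230320699708456))
0.04 (array([0.47163046, 0.03585018, 0.12181606]), np.float64(0.49854227405247814))
(array([0.49089222, 0.03645487, 0.14632623]), np.float64(0.3226116178588574))
```

View pics/a6.png

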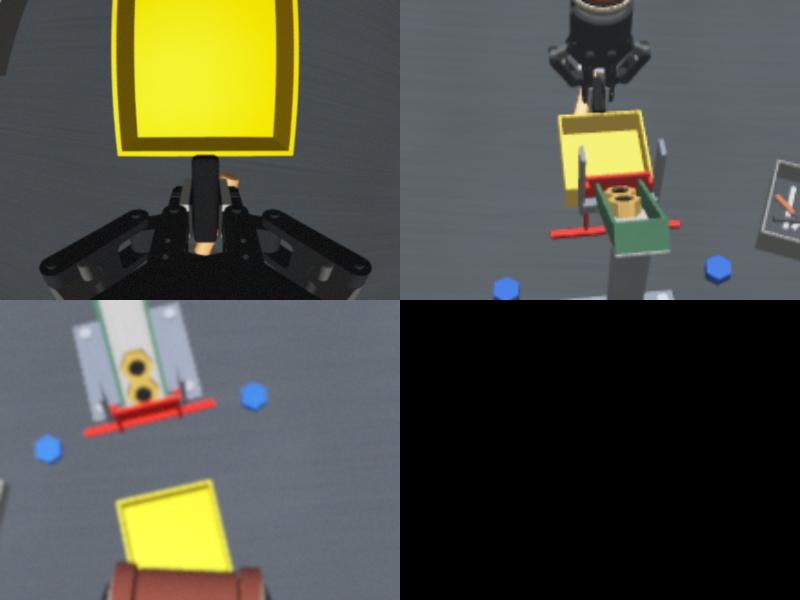

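The pan is held roughly level and lined up with the chute. In the top crop its front rim corners are (116,502) and (212,482). I'll check those against the prediction.

Run:
```python
from h import *
import pickle
w,t,s=pickle.load(open("a6.pkl","rb"))
c=place(.3925,.0225,.137,[(.09,0,0)])[0]; print(c)
for z in(.024,.034): print(z,proj(t,place(c[0],c[1],.137,[(.06,.055,.04+z),(.06,-.055,.04+z)])),proj(s,place(c[0],c[1],.137,[(-.06,-.055,.04+z),(-.06,.055,.04+z)])))
```

```text
[0.48165672 0.03479147 0.        ]
0.024 [[208.43734381 230.67063244]
 [255.02896163 220.18089403]] [[235.48467458 155.77619797]
 [280.62118163 153.05796059]]
0.034 [[207.96646771 230.0257294 ]
 [255.04351445 219.43117442]] [[235.44316444 153.02948878]
 [280.93206267 150.3081171 ]]
```

>>> play_rows([
  [[0.0099, 0.0013, 0, 0, 0, 0, 0], [0.0198, 0.0026, 0, 0, 0, 0, 0], [0.0198, 0.0026, 0, 0, 0, 0, 0], [0.0198, 0.0026, 0, 0, 0, 0, 0], [0.0198, 0.0026, 0, 0, 0, 0, 0], [0.0099, 0.0013, 0, 0, 0, 0, 0], [0, 0, 0.008, 0, 0, 0, 0], [0, 0, 0.008, 0, 0, 0, 0], [0, 0, 0, 0, 0, 0, 0]],
])

```text
time: 7.65
tool_pos: [0.4926, 0.0345, 0.0415]
tool_rot: [0.0, 0.998, 0.067, 0.001]
contact_force: [-0.5, -0.0, -1.6]
gripper_width: 0.172
grasp_force: 60.6
```

>>> play_rows([
  [[0, 0, 0.005, 0, 0, 0, 0], [0, 0, 0.008, 0, 0, 0, 0], [0, 0, 0.009, 0, 0, 0, 0], [0, 0, 0.009, 0, 0, 0, 0], [0, 0, 0.006, 0, 0, 0, 0], [0, 0, 0.003, 0, 0, 0, 0], [0, 0, 0, 0, 0, 0, 0], [0, 0, 0, 0, 0, 0, 0], [0, 0, 0, 0, 0, 0, 0], [0, 0, 0, 0, 0, 0, 0]],
])

```text
time: 8.65
tool_pos: [0.4916, 0.0349, 0.0793]
tool_rot: [-0.0, 0.998, 0.067, -0.0]
contact_force: [0.6, -0.7, -4.2]
gripper_width: 0.164
grasp_force: 60.7
```

>>> play_rows([
  [[0, 0, 0, 0, 0, 0, 0], [0, 0, 0, 0, 0, 0, 0], [0, 0, 0, 0, 0, 0, 0], [0, 0, 0, 0, 0, 0, 0], [0, 0, 0, 0, 0, 0, 0], [0, 0, 0, 0, 0, 0, 0], [0, 0, 0, 0, 0, 0, 0], [0, 0, 0, 0, 0, 0, 0], [0, 0, 0, 0, 0, 0, 0], [0, 0, 0, 0, 0, 0, 0]],
])

```text
time: 9.65
tool_pos: [0.492, 0.0349, 0.0798]
tool_rot: [-0.0, 0.998, 0.067, 0.0]
contact_force: [-0.8, -0.4, -3.7]
gripper_width: 0.172
grasp_force: 60.7
```

Run:
```python
from h import *
from plant import manip
w=manip.grab_frame("wrist");s=manip.grab_frame("scene");t=manip.grab_frame("top")
st=manip.state(); print(st["time"],st["tool_pos"],st["contact_force"],st["ft_torque"],st["gripper_width"])
a=cv2.resize(w["frame"],(400,300)); c=cv2.resize(s["frame"][90:255,150:370],(400,300)); b=cv2.resize(t["frame"][130:280,150:350],(400,300))
cv2.imwrite("pics/a7.png",np.vstack([np.hstack([a,c]),np.hstack([b,b*0])]))
```

```text
9.8 [0.49196703 0.0348827  0.07979897] [-0.86386932 -0.26527265 -4.48002698] [-0.08296902  0.27092685  0.03610034] 0.17307321266771086
```

View pics/a7.png

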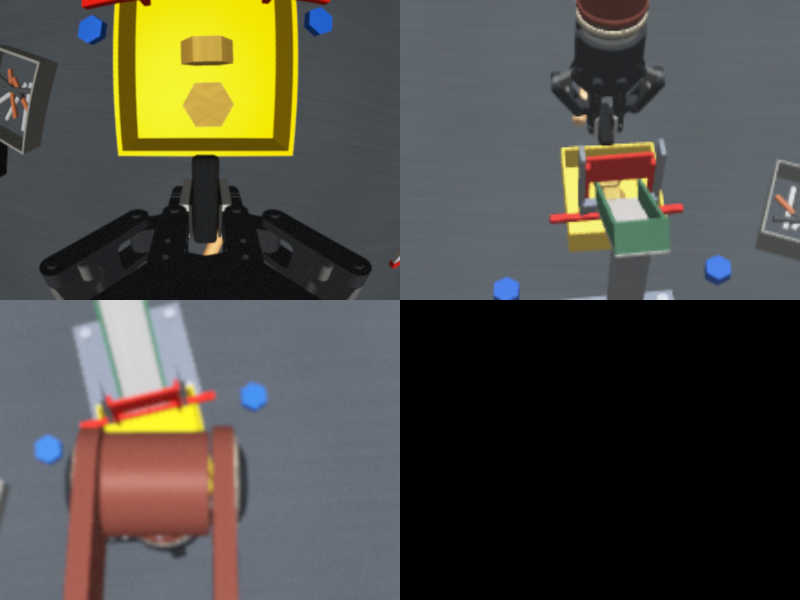

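The wrist view shows both nuts in the pan, at (207,50) and (208,104), and the chute is empty. A spatula lies under the staging spot, so I'll lower, back out, and carry the pan to its original place, which is clear.

>>> play_rows([
  [[0, 0, -0.004, 0, 0, 0, 0], [0, 0, -0.008, 0, 0, 0, 0], [0, 0, -0.008, 0, 0, 0, 0], [0, 0, -0.008, 0, 0, 0, 0], [0, 0, -0.008, 0, 0, 0, 0], [0, 0, -0.008, 0, 0, 0, 0], [0, 0, -0.008, 0, 0, 0, 0], [0, 0, -0.004, 0, 0, 0, 0], [0, 0, 0, 0, 0, 0, 0], [0, 0, 0, 0, 0, 0, 0]],
])

```text
time: 10.8
tool_pos: [0.4922, 0.0349, 0.0239]
tool_rot: [0.0, 0.998, 0.067, 0.0]
contact_force: [-0.9, -0.3, -3.2]
gripper_width: 0.169
grasp_force: 60.8
```

>>> play_rows([
  [[-0.005, -0.0007, 0, 0, 0, 0, 0], [-0.0099, -0.0013, 0, 0, 0, 0, 0], [-0.0127, -0.0017, 0, 0, 0, 0, 0], [-0.0127, -0.0017, 0, 0, 0, 0, 0], [-0.0127, -0.0017, 0, 0, 0, 0, 0], [-0.0127, -0.0017, 0, 0, 0, 0, 0], [-0.0127, -0.0017, 0, 0, 0, 0, 0], [-0.0099, -0.0013, 0, 0, 0, 0, 0], [-0.007, -0.001, 0, 0, 0, 0, 0], [-0.0038, -0.0002, 0, 0, 0, 0, 0]],
])

```text
time: 11.8
tool_pos: [0.3921, 0.0218, 0.0238]
tool_rot: [0.0, 0.998, 0.067, 0.0]
contact_force: [0.6, -0.6, -2.6]
gripper_width: 0.17
grasp_force: 60.8
```

>>> play_rows([
  [[0, -0.006, 0, 0, 0, -0.5, 0], [0.0006, -0.012, 0, 0, 0, -1, 0], [0.0006, -0.015, 0, 0, 0, -1, 0], [0.0006, -0.015, 0, 0, 0, -1, 0], [0.0006, -0.015, 0, 0, 0, -1, 0], [0.0006, -0.015, 0, 0, 0, -1, 0], [0.0006, -0.015, 0, 0, 0, -1, 0], [0.0006, -0.015, 0, 0, 0, -1, 0], [0.0006, -0.015, 0, 0, 0, -1, 0], [0.0006, -0.015, 0, 0, 0, -1, 0]],
])

```text
time: 12.8
tool_pos: [0.3986, -0.1174, 0.024]
tool_rot: [0.0, 1.0, -0.016, 0.0]
contact_force: [-0.5, 0.1, -2.0]
gripper_width: 0.173
grasp_force: 60.8
```

>>> play_rows([
  [[0.0006, -0.015, 0, 0, 0, -1, 0], [0.0006, -0.015, 0, 0, 0, -1, 0], [0.0006, -0.015, 0, 0, 0, -1, 0], [0.0006, -0.015, 0, 0, 0, -1, 0], [0.0006, -0.015, 0, 0, 0, -1, 0], [0.0006, -0.015, 0, 0, 0, -1, 0], [0.0006, -0.015, 0, 0, 0, -1, 0], [0, -0.0085, 0, 0, 0, -1, 0], [0, -0.004, 0, 0, 0, -0.5, 0], [0, 0, 0, 0, 0, 0, 0]],
])

```text
time: 13.8
tool_pos: [0.4024, -0.2339, 0.0237]
tool_rot: [-0.0, 0.996, -0.09, -0.0]
contact_force: [-0.4, 0.4, -3.1]
gripper_width: 0.175
grasp_force: 60.8
```

>>> play_rows([
  [[0, 0, -0.006, 0, 0, 0, 0], [0, 0, -0.008, 0, 0, 0, 0], [0, 0, -0.006, 0, 0, 0, 0], [0, 0, -0.004, 0, 0, 0, 0], [0, 0, -0.003, 0, 0, 0, 0], [0, 0, -0.002, 0, 0, 0, 0], [0, 0, 0, 0, 0, 0, 0]],
])

```text
time: 14.5
tool_pos: [0.4024, -0.2335, -0.0054]
tool_rot: [-0.0, 0.996, -0.09, -0.0]
contact_force: [0.2, 0.1, -3.2]
gripper_width: 0.169
grasp_force: 60.8
```

>>> play_rows([
  [[0, 0, -0.002, 0, 0, 0, 0], [0, 0, -0.002, 0, 0, 0, 0], [0, 0, -0.001, 0, 0, 0, 0], [0, 0, 0, 0, 0, 0, 0]],
])

```text
time: 14.9
tool_pos: [0.4028, -0.234, -0.0096]
tool_rot: [0.0, 0.996, -0.09, 0.0]
contact_force: [-2.4, 1.2, 2.2]
gripper_width: 0.17
grasp_force: 61.5
```

Contact with the bench. Now I'll lower one more mm, release, and go up.

>>> play_rows([
  [[0, 0, -0.001, 0, 0, 0, 0], [0, 0, 0, 0, 0, 0, 0.3], [0, 0, 0, 0, 0, 0, 0.6], [0, 0, 0, 0, 0, 0, 1], [0, 0, 0, 0, 0, 0, 1], [0, 0, 0, 0, 0, 0, 1], [0, 0, 0, 0, 0, 0, 1], [0, 0, 0, 0, 0, 0, 1], [0, 0, 0.01, 0, 0, 0, 1], [0, 0, 0.02, 0, 0, 0, 1]],
])

```text
time: 15.9
tool_pos: [0.4012, -0.2326, 0.018]
tool_rot: [-0.001, 0.996, -0.09, -0.002]
contact_force: [0.1, -0.6, 0.1]
gripper_width: 1.001
grasp_force: 0.0
```

>>> play_rows([
  [[0, 0, 0.03, 0, 0, 0, 1], [0, 0, 0.03, 0, 0, 0, 1], [0, 0, 0.03, 0, 0, 0, 1], [0, 0, 0.02, 0, 0, 0, 1], [0, 0, 0, 0, 0, 0, 1], [0, 0, 0, 0, 0, 0, 1]],
])

```text
time: 16.5
tool_pos: [0.4025, -0.2336, 0.1289]
tool_rot: [0.0, 0.996, -0.09, 0.0]
contact_force: [0.2, 0.2, 0.8]
gripper_width: 1.001
grasp_force: 0.0
```

Run:
```python
from h import *
from plant import manip
w=manip.grab_frame("wrist");s=manip.grab_frame("scene")
st=manip.state(); print(st["time"],st["tool_pos"],st["contact_force"],st["gripper_width"]); print(fitpan([s],[.491,-.25,-.18]))
a=cv2.resize(w["frame"],(400,300)); c=cv2.resize(s["frame"][100:220,80:240],(400,300))
cv2.imwrite("pics/a8.png",np.hstack([a,c]))
```

```text
16.6 [ 0.40158375 -0.23290593  0.12710351] [ 0.21550675 -0.42373417  0.09301626] 1.0009866354037367
(array([ 0.49009208, -0.24872725, -0.19675297]), np.float64(0.04082457558609539))
```

View pics/a8.png

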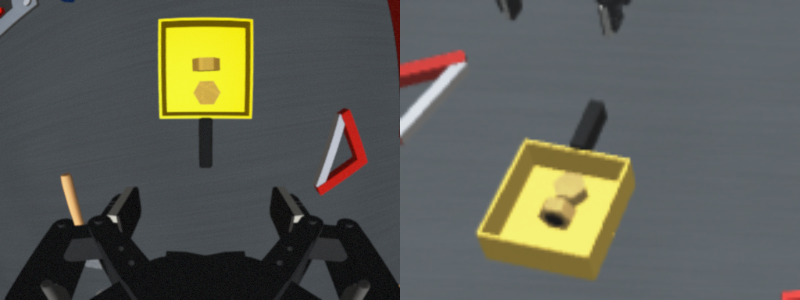

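The pan is upright on the bench with both nuts in it, at (206,64) and (206,93). The gripper is clear, so I'll hand it in.

```bash
python3 -c "
from plant import manip
print(manip.job_done())"
```

```text
the job is handed in; nothing more can be done
None
```

The yellow pan is upright on the bench with both brass nuts in it and the gripper clear; I handed the job in at about 16.6 s, and no verdict came back.

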